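# Tuck the rain diverter under the shingles

## Robot

A 6-joint arm with a two-finger parallel gripper is mounted at the origin on the work surface. World frame = base frame: x ahead of the robot, y to its left, z up, the work surface at z = 0. Lengths are in m, angles in rad, forces in N, time in s.
With the tool pointing down it reaches from about 0.25 to 0.775 m from the base axis. Payload 4 kg.
Tool frame: the origin (TCP) lies at the very end of the fingers, on their centre line; the grasp point (between the pads) lies 19 mm behind it; z points along the fingers, y is the line along which they close (so a half turn about z gives the same grasp; the last joint's range is limited). The gripper opens to 85 mm and grips with 20 to 120 N. Pads are 22 mm wide; open, the fingers measure 114 mm over their backs; the gripper's body (76 mm by 85 mm) begins 54 mm behind the grasp point. The pads swing forward as they close: fully open they stand 13 mm farther back than shut.
Start: joints at [1.167, 0.087, 1.371, -0, 1.684, -0.103], TCP at [0.163, 0.525, 0.231] pointing down, gripper open.
Joint ranges: [-3.1, 3.1], [-0.76, 2.03], [0.27, 2.55], [-1.08, 4.22], [0.17, 2.65], [-2.57, 2.57]. Speed limits (rad/s): [2.79, 2.79, 3.14, 3.14, 3.14, 3.14].

## Interface

Orientations are given as a unit quaternion [w, x, y, z].
In Python, from station import robot gives the robot as it stands. The module is installed in compiled form; this text tells all that it offers.
- The arm moves only by the tool drive_tool, never from a script. Its argument "targets" is a list of rows, each a list of 7 numbers: the shift along the world's x, y, z in m, then the turn, a rotation vector about the world's x, y, z in rad, then the finger opening in m, from 0 to 0.0854. In form: [[x, y, z, rx, ry, rz, fingers], ...]. A call has 1 to 12 rows; each row is the pose to reach, as a shift and turn from the pose commanded when the call began; what a row does not reach only later rows make up. A row lasts 1/10 s, in which the tool goes at most 50 mm and 8.59 degrees, less where a joint would pass 70% of its speed; a pose out of reach is approached as far as the arm can. A call with a gripper value outside its range is refused whole. The fingers move at their own pace and stop on an object; the grip force is fixed at half the most. Time passes only in rows, so rows that repeat a pose let the fingers close. It gives the time, the measured TCP pose, the force, the opening and the grip force at its end, in the units of the state.
- robot.read_state(): the state, without advancing time (a new reading comes with each control period).
- robot.camera(name): name is "side" or "top"; returns a dict with "color" (384x512x3 uint8, blue, green, red), "z_map" (384x512 float32, m along the optical axis (not along the pixel's ray), 0 where there is no reading), "intrinsics" (3x3 intrinsics, pixels), "rvec" (rotation vector, rad) and "tvec" (3), from world to camera coordinates, as OpenCV has them. Camera axes: x right, y down, z forward; pixel columns grow to the right and rows downward; lengths in m; the calibration is good to about 2 mm. A picture is of the moment at which its call begins.
- robot.finish_job(): hands the job in; it is judged then, once.
The state is a dict: "t": time; "qpos": joint angles; "qvel": joint speeds; "joint_efforts": joint torques, N m; "tcp_pos": TCP position; "eef_rot": TCP orientation; "contact_force": force on the tool from outside, world axes, zero at the start; "wrist_torque": the same for the moment, N m; "grip_width": finger opening in m; "grip_force": force on a finger pad.
Only numpy, scipy, OpenCV 4.12 (cv2) and the standard library are available. Lean on these libraries where they do the work, as an engineer would, in place of code of your own. Each camera call takes 0.05 s, during which the arm holds its last target. There are 200 camera calls.

## Task

A nest-box roof panel lies on the bench, its lowest course of three cedar shingles lapping over bare board. Pick up the rain-diverter flashing (the aluminium strip with a standing rib, not the small flat offcut), slide its flat edge in under that course without lifting the shingles, until the rib is flush with the board's front edge and the strip's ends are even with the board's sides, and finish while still holding it pressed down firmly (about a kilogram's push) flat on the board. Leave the other things on the bench alone.

Things in the scene. Friction and masses are not known exactly. Their poses are not given: they have to be found in the camera images.
- rib (a point): Centre of the strip's standing rib: mid-length, 15 mm above the strip's underside, 4.5 mm inside its outer face. The rib runs along the whole outer (-x) edge, 174 mm long (y), 9 mm thick (x), 24 mm high above the flange's top. x points from the rib across the flange to its free edge, z up. Pinch it here.
- edge (a point): The strip's flat free edge: mid-length, on the underside, 70.5 mm ahead (+x) of the rib's centre line; same axes as the rib. This edge goes under the shingles.
- eave (a point): Middle of the fixed roof panel's front edge, on the board's top. x points inward (towards the shingles), y along the front edge, z up. From here 43 mm of board are bare, then the shingles begin. With the strip home the rib's outer face is at x = 0, its centre at x = 4.5 mm, y = 0, and the flange's free edge at x = 75 mm, 32 mm under the shingles.
- butt (a point): Middle of the lower edge of the lowest shingle course, on its underside: 43 mm behind the eave, 8 mm above the board's top. Underneath, the gap shrinks evenly to 0 at 105 mm further in; a starter batten 4 mm high lies across the board 45 mm behind this edge. Axes as for the eave.
- shingle_left (a joint): Lift of the left shingle of the lowest course (each 56 mm wide, 6 mm thick, sprung down, hinged at its head 105 mm behind its lower edge): 0 lying as found; 0.01 rad raises its lower edge by 1 mm. About 1 N at the lower edge begins to lift it.
- shingle_mid (a joint): The same for the middle shingle.
- shingle_right (a joint): The same for the right shingle.
- panel: The whole fixed roof panel: plywood board 205 mm deep (x), 174 mm wide (y), its top 30 mm above the bench, on battens, with three lapped courses of shingles, nowhere more than 25 mm above the board. Origin at the centre of its underside, axes as for the eave.
- strip: The loose rain-diverter strip, plain aluminium, rigid, 0.12 to 0.19 kg, lying flat on the bench rib up: a flange 75 mm deep (x), 174 mm long (y) and 3 mm thick, with the standing rib along its -x edge. Origin at the centre of the underside, axes as for the rib.
- offcut: Small flat aluminium offcut without a rib, 70 x 45 x 4 mm; leave it.
- finial: Turned wooden finial standing on the bench, 36 mm wide, 80 mm high, origin at its foot; leave it.
- glue: Glue bottle, 64 mm wide, 170 mm high, at the back; leave it.
- bowl: Small turned wooden bowl at a side, 110 mm wide, 45 mm high, origin at the centre of its foot; leave it.
- spares: Stack of four spare shingles, 110 x 57 x 24 mm, at a side; leave it.
- nails: Plastic tray of copper nails, 120 x 90 x 30 mm, at a side; leave it.
- sander: Cork sanding block, 110 x 60 x 37 mm, at a side; leave it.
Mind the look-alikes: they are no part of the job. Leave any turquoise or yellow look-alike of the strip alone.

How it is judged:
By the outcome, as a careful person would: the job done as asked, in the order asked, and still so for the second after the job is handed in, while the arm keeps its last pose, push and grip.
It also fails if it takes over 38 s, if anything falls off the work surface, if the arm or the gripper's body presses on something with over 40 N, if the wrist force passes 120 N, or if a joint passes its speed limit or range.

## Working session

There is one attempt and no reset: what is moved stays moved. The work goes in short steps, Python scripts to look and compute and a tool call to move; the robot and the scene stay as the last step left them, time stands still between calls to the robot, and variables do not carry over. Pictures are saved under pics/ and viewed, at most 10 in all, crops included, and the job is handed in when it is done.

Besides the shell and the picture viewer there is one more tool, called after "Emit:" as name(argument=value, ...), one argument or row to a line, values as JSON. drive_tool: Moves the arm, as the interface text tells. Its arguments: {"type":"object","properties":{"targets":{"type":"array","items":{"type":"array","items":{"type":"number"}}}},"required":["targets"]}

```bash
mkdir -p pics; cat > h.py <<'E'
import numpy as np, cv2
from station import robot
def cam(n):
    c=robot.camera(n); R=cv2.Rodrigues(np.array(c["rvec"],float))[0]; c["R"]=R; c["t"]=np.array(c["tvec"],float).ravel(); return c
def cloud(c):
    K=np.array(c["intrinsics"]); z=c["z_map"]; v,u=np.mgrid[:z.shape[0],:z.shape[1]]
    P=np.stack([(u-K[0,2])/K[0,0]*z,(v-K[1,2])/K[1,1]*z,z],-1)
    W=(P-c["t"])@c["R"]; W[z<=0]=np.nan; return W
def ray(c,u,v,h):
    K=np.array(c["intrinsics"]); d=c["R"].T@np.array([(u-K[0,2])/K[0,0],(v-K[1,2])/K[1,1],1]); o=-c["R"].T@c["t"]
    return o+d*(h-o[2])/d[2]
E
python3 - <<'E'
from h import *
for n in("top","side"):
    c=cam(n); cv2.imwrite(f"pics/{n}0.png",c["color"]); np.savez(f"{n}0.npz",**c); print(n,-c["R"].T@c["t"],c["intrinsics"])
print(robot.read_state())
E
```

```text
top [ 0.51703246 -0.00247873  1.19471946] [[414.69787066   0.         251.43258202]
 [  0.         414.69787066 194.15364348]
 [  0.           0.           1.        ]]
side [-0.06872819 -0.70930815  0.60713206] [[379.45842758   0.         256.40241655]
 [  0.         379.45842758 195.37803967]
 [  0.           0.           1.        ]]
{'t': 0.1, 'qpos': array([ 1.16689030e+00,  8.79067209e-02,  1.37209361e+00, -1.53861965e-06,
        1.68360235e+00, -1.03074168e-01]), 'qvel': array([ 0.00058787, -0.00213766, -0.00443575,  0.00106887, -0.00069562,
        0.00035717]), 'joint_efforts': array([ 1.76423870e-03, -3.53014112e+01, -3.14219964e+01, -2.02085707e-04,
        7.96477165e-03, -1.52125403e-05]), 'tcp_pos': array([0.16279006, 0.52489432, 0.23024699]), 'eef_rot': array([-2.51301299e-04,  1.49849387e-01,  9.88708325e-01, -9.73088167e-04]), 'contact_force': array([-0.40013814, -0.08998394, -0.3264098 ]), 'wrist_torque': array([ 0.013578  , -0.05144869,  0.0086763 ]), 'grip_force': 0.0, 'grip_width': 0.08516685245198306}
```

View pics/top0.png

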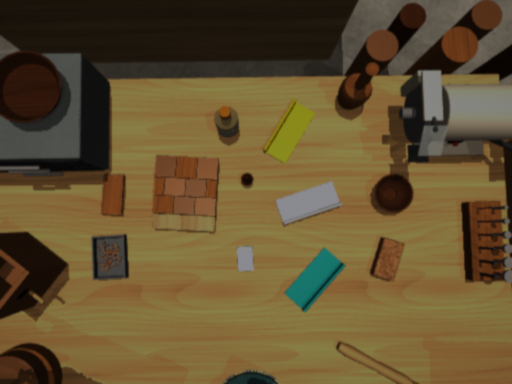

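View pics/side0.png

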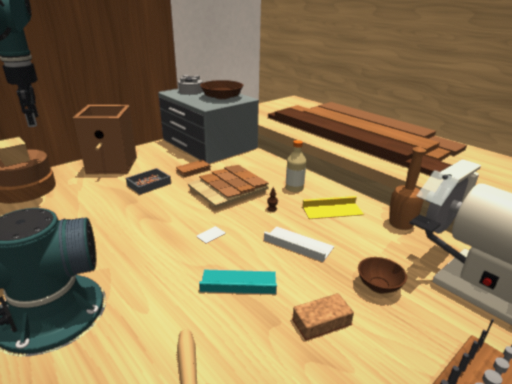

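The top view shows the grey strip at about (308,203) and the panel at (186,193), with its bare front edge at row 231 facing the robot. The offcut is at (245,259). I'll measure from depth next.

```bash
cat > m.py <<'E'
from h import *
c=dict(np.load("top0.npz")); W=cloud(c); img=c["color"]; hsv=cv2.cvtColor(img,cv2.COLOR_BGR2HSV)
def sub(u0,u1,v0,v1): 
    m=np.zeros(img.shape[:2],bool); m[v0:v1,u0:u1]=1; return m
s=sub(270,345,175,230)&(hsv[...,1]<70)&(hsv[...,2]>90)
print("n",s.sum(),"z hist",np.histogram(W[s][:,2],bins=np.arange(-.01,.045,.005)))
def rect(m,h):
    p=np.argwhere(m)[:,::-1].astype(np.float32); P=np.array([ray(c,u,v,h)[:2] for u,v in p]); 
    r=cv2.minAreaRect((P*1000).astype(np.float32)); print(r); print(cv2.boxPoints(r).round(1).tolist()); return P
rect(s,.003)
r=s&(W[...,2]>.018); print("rib",r.sum(),W[r].mean(0)); rect(r,.027)
f=s&(W[...,2]<.012); print("fl",f.sum(),W[f].mean(0))
rect(f,.003)
b=sub(145,225,145,240)&(W[...,2]>.02); print("panel"); rect(b,.04)
bb=b&(W[...,2]<.0345); print(bb.sum(),W[bb].mean(0)); rect(bb,.03)
for v in range(205,236,2): print(v,[ (round(float(W[v,u,0]),4),round(float(W[v,u,2]),4)) for u in (165,186,208)])
cv2.imwrite("pics/crop.png",np.hstack([cv2.resize(img[145:240,145:235],None,fx=4,fy=4),cv2.resize(img[170:265,265:355],None,fx=4,fy=4)]))
E
python3 m.py
```

```text
n 1612 z hist (array([   1,  157, 1021,  244,    4,    6,   58,  109,    8,    0]), array([-0.01 , -0.005,  0.   ,  0.005,  0.01 ,  0.015,  0.02 ,  0.025,
        0.03 ,  0.035,  0.04 ]))
((576.2694091796875, -174.6031036376953), (76.29364013671875, 177.9029083251953), 17.54037094116211)
[[513.0999755859375, -101.30000305175781], [566.7000122070312, -270.8999938964844], [639.5, -247.89999389648438], [585.7999877929688, -78.30000305175781]]
rib 179 [ 0.54320756 -0.18022403  0.02575839]
((543.4536743164062, -182.0333251953125), (7.979767799377441, 172.5938720703125), 17.446815490722656)
[[513.7999877929688, -100.9000015258789], [565.5, -265.6000061035156], [573.0999755859375, -263.20001220703125], [521.4000244140625, -98.5]]
fl 1425 [ 0.5799325  -0.17136492  0.0027779 ]
((578.931640625, -171.804931640625), (71.49983215332031, 174.730224609375), 18.304588317871094)
[[517.5999755859375, -100.0999984741211], [572.4000244140625, -266.0], [640.2999877929688, -243.5], [585.4000244140625, -77.5999984741211]]
panel
((606.00634765625, 174.53536987304688), (176.5479736328125, 205.2582244873047),
[... 683 characters left out ...]
.5506, 0.0434), (0.5496, 0.0444), (0.5487, 0.0443)]
215 [(0.5454, 0.0284), (0.5444, 0.0309), (0.5431, 0.0442)]
217 [(0.5397, 0.0306), (0.5389, 0.0286), (0.538, 0.0228)]
219 [(0.5342, 0.0298), (0.5333, 0.0278), (0.5323, 0.0267)]
221 [(0.5286, 0.0312), (0.5277, 0.0276), (0.5267, 0.0281)]
223 [(0.523, 0.0299), (0.5221, 0.0275), (0.5211, 0.028)]
225 [(0.5174, 0.0322), (0.5165, 0.0325), (0.5155, 0.0326)]
227 [(0.5118, 0.0295), (0.5109, 0.0276), (0.5099, 0.0304)]
229 [(0.506, -0.0001), (0.5053, 0.0325), (0.5043, 0.0261)]
231 [(0.5003, -0.0001), (0.4993, 0.0029), (0.4987, 0.0286)]
233 [(0.4945, -0.002), (0.4936, -0.0012), (0.4925, -0.0028)]
235 [(0.4889, 0.0014), (0.4879, -0.0014), (0.487, 0.0046)]
```

View pics/crop.png

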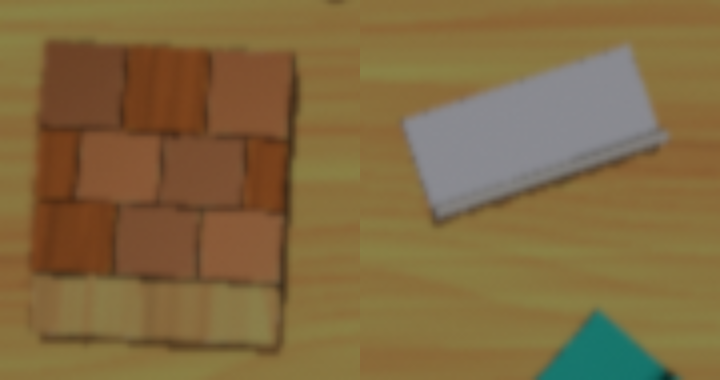

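The rib centre is at about (0.544, -0.181) with yaw +17.6°. The eave is at about (0.503, 0.181) with yaw -3.8°. Sizes come out at 176 x 204 mm and 174 x 75 mm, which matches the given ones. Moving above the rib.

Emit:
drive_tool(
  targets=[
    [0.38,-0.706,0,0,0,-0.963,0.085],
    [0.38,-0.706,0,0,0,-0.963,0.085],
    [0.38,-0.706,0,0,0,-0.963,0.085],
    [0.38,-0.706,0,0,0,-0.963,0.085],
    [0.38,-0.706,0,0,0,-0.963,0.085],
    [0.38,-0.706,0,0,0,-0.963,0.085],
    [0.38,-0.706,0,0,0,-0.963,0.085],
    [0.38,-0.706,0,0,0,-0.963,0.085],
    [0.38,-0.706,0,0,0,-0.963,0.085],
    [0.38,-0.706,0,0,0,-0.963,0.085],
    [0.38,-0.706,0,0,0,-0.963,0.085],
    [0.38,-0.706,0,0,0,-0.963,0.085],
  ],
)

```text
t: 1.3
tcp_pos: [0.4476, -0.005, 0.231]
eef_rot: [-0.0, 0.591, 0.807, 0.0]
contact_force: [-0.3, -0.3, -0.1]
grip_width: 0.0845
grip_force: 0.0
```

Emit:
drive_tool(
  targets=[
    [0.127,-0.236,0,0,0,0,0.085],
    [0.127,-0.236,0,0,0,0,0.085],
    [0.127,-0.236,0,0,0,0,0.085],
    [0.127,-0.236,0,0,0,0,0.085],
    [0.127,-0.236,0,0,0,0,0.085],
    [0.127,-0.236,0,0,0,0,0.085],
    [0.127,-0.236,0,0,0,0,0.085],
  ],
)

```text
t: 2.0
tcp_pos: [0.5745, -0.2416, 0.229]
eef_rot: [-0.001, 0.592, 0.806, -0.0]
contact_force: [-0.7, -0.1, -0.2]
grip_width: 0.085
grip_force: 0.0
```

Emit:
drive_tool(
  targets=[
    [-0.03,0.0605,0,0,0,0,0.085],
    [-0.03,0.0605,-0.05,0,0,0,0.085],
    [-0.03,0.0605,-0.1,0,0,0,0.085],
    [-0.03,0.0605,-0.15,0,0,0,0.085],
    [-0.03,0.0605,-0.185,0,0,0,0.085],
    [-0.03,0.0605,-0.21,0,0,0,0.085],
    [-0.03,0.0605,-0.22,0,0,0,0.085],
    [-0.03,0.0605,-0.22,0,0,0,0.085],
    [-0.03,0.0605,-0.22,0,0,0,0.085],
  ],
)

```text
t: 2.9
tcp_pos: [0.5453, -0.1785, 0.0131]
eef_rot: [0.001, 0.59, 0.807, 0.0]
contact_force: [0.0, -0.1, -0.1]
grip_width: 0.0849
grip_force: 0.0
```

```bash
python3 - <<'E'
from h import *
c=cam("side"); cv2.imwrite("pics/s1.png",cv2.resize(c["color"][190:280,230:350],None,fx=5,fy=5)); print(robot.read_state()["tcp_pos"])
E
```

```text
[ 0.54583142 -0.17886886  0.01371937]
```

View pics/s1.png

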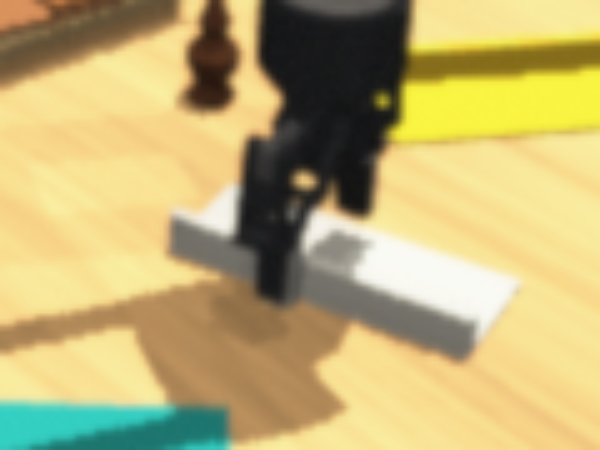

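The fingers straddle the rib at the right angle, with the outer pad at about (275,285) in the crop and the inner finger over the flange. Lowering and closing.

Emit:
drive_tool(
  targets=[
    [0,-0.002,-0.004,0,0,0,0.085],
    [0,-0.002,-0.007,0,0,0,0.085],
    [0,-0.002,-0.007,0,0,0,0.03],
    [0,-0.002,-0.007,0,0,0,0.0],
    [0,-0.002,-0.007,0,0,0,0.0],
    [0,-0.002,-0.007,0,0,0,0.0],
    [0,-0.002,-0.007,0,0,0,0.0],
    [0,-0.002,-0.007,0,0,0,0.0],
    [0,-0.002,-0.007,0,0,0,0.0],
    [0,-0.002,-0.007,0,0,0,0.0],
  ],
)

```text
t: 3.95
tcp_pos: [0.5446, -0.1806, 0.0046]
eef_rot: [0.0, 0.591, 0.807, 0.0]
contact_force: [1.1, 0.8, 1.0]
grip_width: 0.0077
grip_force: 61.8
```

Emit:
drive_tool(
  targets=[
    [0,0,0.02,0,0,0,0],
    [0,0,0.06,0,0,0,0],
    [0,0,0.105,0,0,0,0],
    [0,0.02,0.145,0,0,0,0],
    [-0.02,0.06,0.15,0,0,-0.1,0],
    [-0.04,0.1,0.15,0,0,-0.2,0],
    [-0.06,0.145,0.15,0,0,-0.3,0],
    [-0.08,0.19,0.15,0,0,-0.37,0],
    [-0.08,0.235,0.15,0,0,-0.37,0],
    [-0.08,0.28,0.15,0,0,-0.37,0],
    [-0.08,0.32,0.14,0,0,-0.37,0],
    [-0.08,0.35,0.12,0,0,-0.37,0],
  ],
)

```text
t: 5.15
tcp_pos: [0.4648, 0.1722, 0.1255]
eef_rot: [0.001, 0.728, 0.685, 0.002]
contact_force: [1.2, -0.5, -1.8]
grip_width: 0.0075
grip_force: 61.5
```

Emit:
drive_tool(
  targets=[
    [0,0.01,-0.02,0,0,0,0],
    [0,0.014,-0.04,0,0,0,0],
    [0,0.014,-0.05,0,0,0,0],
    [0,0.014,-0.05,0,0,0,0],
    [0,0.014,-0.05,0,0,0,0],
  ],
)

```text
t: 5.65
tcp_pos: [0.4646, 0.1831, 0.0747]
eef_rot: [0.0, 0.729, 0.684, 0.0]
contact_force: [0.3, -0.6, -1.3]
grip_width: 0.0077
grip_force: 61.3
```

```bash
python3 - <<'E'
from h import *
print(robot.read_state())
c=cam("top"); np.savez("top1.npz",**c); d=cam("side"); np.savez("side1.npz",**d)
cv2.imwrite("pics/v1.png",np.hstack([cv2.resize(c["color"][180:270,140:235],None,fx=4,fy=4),cv2.resize(d["color"][150:240,170:275],None,fx=4,fy=4)]))
E
```

```text
{'t': 5.65, 'qpos': array([ 2.61944999e-01,  6.15256495e-02,  1.71623316e+00, -1.65161662e-04,
        1.36344683e+00,  3.25625735e-01]), 'qvel': array([-0.0038639 , -0.01627833, -0.02282387,  0.00135978, -0.00115937,
        0.00146235]), 'joint_efforts': array([ 1.89412907e-01, -3.15786052e+01, -2.88055408e+01, -2.99688372e-04,
        2.07883178e-02, -6.80355588e-04]), 'tcp_pos': array([0.46460573, 0.18310781, 0.07469647]), 'eef_rot': array([1.62589283e-04, 7.29247474e-01, 6.84250011e-01, 1.32442027e-04]), 'contact_force': array([ 0.2643041 , -0.57427147, -1.27551393]), 'wrist_torque': array([-0.00533315, -0.02506092,  0.00010298]), 'grip_force': 61.33488178253174, 'grip_width': 0.00770727171416952}
```

View pics/v1.png

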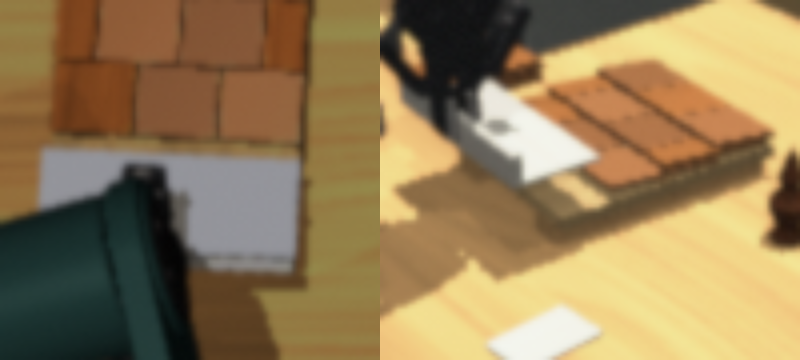

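The top view shows the strip in front of the panel, roughly aligned, with the flange edge just short of the butt. In the side view it hangs level. I'll fit edge lines next.

```bash
cat > fit.py <<'E'
from h import *
def sides(c,m,h,rows,cols):
    """boundary points of mask (half-pixel edges) on plane h: left,right per row; top,bottom per col"""
    o={k:[] for k in "LRTB"}
    for v in rows:
        u=np.flatnonzero(m[v])
        if len(u): o["L"].append(ray(c,u[0]-.5,v,h)[:2]); o["R"].append(ray(c,u[-1]+.5,v,h)[:2])
    for u in cols:
        v=np.flatnonzero(m[:,u])
        if len(v): o["T"].append(ray(c,u,v[0]-.5,h)[:2]); o["B"].append(ray(c,u,v[-1]+.5,h)[:2])
    return {k:np.array(p) for k,p in o.items()}
def line(P):
    vx,vy,x,y=cv2.fitLine((P*1000).astype(np.float32),cv2.DIST_HUBER,0,.01,.01).ravel(); 
    r=np.abs((P*1000-[x,y])@[-vy,vx]); return np.array([x,y]),np.degrees(np.arctan(vy/vx) if abs(vx)>abs(vy) else -np.arctan(vx/vy)),r.mean()
def frame(p,yaw,o):
    a=np.radians(yaw); R=np.array([[np.cos(a),np.sin(a)],[-np.sin(a),np.cos(a)]]); return (p-o)@R.T
E
cat > f1.py <<'E'
from fit import *
c=dict(np.load("top0.npz")); W=cloud(c); z=cv2.medianBlur(np.nan_to_num(W[...,2]).astype(np.float32),3)
m=np.zeros(z.shape,bool); m[140:240,140:230]=z[140:240,140:230]>.015
s=sides(c,m,.03,range(217,227),range(160,212))
for k in "LRB": print(k,line(s[k]))
e,yaw,_=line(s["B"]); 
for k in "LR": print(k,"mean along eave frame",frame(s[k]*1000,yaw,e).mean(0))
# strip now
c=dict(np.load("top1.npz")); img=c["color"]; hsv=cv2.cvtColor(img,cv2.COLOR_BGR2HSV)
m=np.zeros(z.shape,bool); m[210:255,140:222]=((hsv[...,1]<70)&(hsv[...,2]>90))[210:255,140:222]
m=cv2.morphologyEx(m.astype(np.uint8),cv2.MORPH_OPEN,np.ones((3,3)))>0
W1=cloud(c); print("flange z",np.nanmedian(W1[m][:,2]))
h=.0735
s2=sides(c,m,h,range(219,231),range(154,212)); s3=sides(c,m,h,range(219,240),range(195,205))
for k,q in (("T",s2),("L",s2),("R",s3)):
    p,a,r=line(q[k]); print(k,p,a,r,"in eave frame:",frame(q[k]*1000,yaw,e).mean(0))
E
python3 f1.py
```

```text
L (array([527.7419 , 266.76422], dtype=float32), np.float32(0.060608175), np.float64(3.222117540141918e-05))
R (array([524.9726 ,  92.54421], dtype=float32), np.float32(-7.888909), np.float64(0.6669599127779102))
B (array([502.9118 , 173.79329], dtype=float32), np.float32(-4.010445), np.float64(0.7207888360981127))
L mean along eave frame [18.26707833 94.47983816]
R mean along eave frame [ 27.68920492 -79.50722709]
flange z 0.072959385029608
T [536.2919  176.79684] -3.6131337 0.6670414980797715 in eave frame: [33.07265604  4.47189961]
L [519.68036 264.76422] 0.08979699 2.317578466400291e-06 in eave frame: [10.09654428 91.90168521]
R [508.5733   89.95861] -0.54907465 0.7702226327157229 in eave frame: [  7.45193073 -82.70732235]
```

Panel width is 174.0 mm and strip width 174.6 mm, both as expected. The strip sits about 2.8 mm too far toward -y, and its edge is 33 mm behind the eave. Correcting and lowering.

Emit:
drive_tool(
  targets=[
    [0,0.0027,-0.02,0,0,-0.004,0],
    [0,0.0027,-0.034,0,0,-0.004,0],
    [0,0.0027,-0.038,0,0,-0.004,0],
    [0,0.0027,-0.038,0,0,-0.004,0],
    [0,0.0027,-0.038,0,0,-0.004,0],
  ],
)

```text
t: 6.25
tcp_pos: [0.4648, 0.1862, 0.0369]
eef_rot: [0.0, 0.73, 0.683, 0.0]
contact_force: [0.1, -0.1, -1.1]
grip_width: 0.0078
grip_force: 61.4
```

Emit:
drive_tool(
  targets=[
    [0,0,-0.001,0,0,0,0],
    [0,0,-0.002,0,0,0,0],
    [0,0,-0.002,0,0,0,0],
    [0,0,-0.002,0,0,0,0],
  ],
)

```text
t: 6.65
tcp_pos: [0.4644, 0.1862, 0.0345]
eef_rot: [0.0, 0.73, 0.683, 0.0]
contact_force: [-0.4, 0.1, -1.1]
grip_width: 0.0073
grip_force: 61.4
```

```bash
cat > f2.py <<'E'
import sys
from fit import *
n=sys.argv[1]; st=robot.read_state(); print(st["tcp_pos"],st["contact_force"],st["wrist_torque"],st["eef_rot"])
c=cam("top"); np.savez(f"top{n}.npz",**c); d=cam("side"); np.savez(f"side{n}.npz",**d)
cv2.imwrite(f"pics/v{n}.png",np.hstack([cv2.resize(c["color"][180:270,140:235],None,fx=4,fy=4),cv2.resize(d["color"][150:240,170:275],None,fx=4,fy=4)]))
img=c["color"]; hsv=cv2.cvtColor(img,cv2.COLOR_BGR2HSV)
m=np.zeros(img.shape[:2],bool); m[205:255,140:222]=((hsv[...,1]<70)&(hsv[...,2]>90))[205:255,140:222]
m=cv2.morphologyEx(m.astype(np.uint8),cv2.MORPH_OPEN,np.ones((3,3)))>0
v,u=np.nonzero(m); print("rows",v.min(),v.max(),"cols",u.min(),u.max())
W1=cloud(c); print("z",np.nanmedian(W1[m][:,2]))
e=np.array([502.9,173.8]); yaw=-3.9; top=v.min()
s=sides(c,m,.033,range(top+5,top+18),range(160,212)); s3=sides(c,m,.033,range(top+7,top+20),range(195,205))
for k,q in (("T",s),("L",s),("R",s3)):
    p,a,r=line(q[k]); print(k,p,a,r,frame(q[k]*1000,yaw,e).mean(0))
E
python3 f2.py 2
```

```text
[0.46443475 0.18624549 0.03452078] [-0.43928989  0.12680893 -1.09199295] [-0.01331608  0.07103796 -0.00881163] [1.00397335e-04 7.30389007e-01 6.83031375e-01 1.69054392e-04]
rows 217 247 cols 152 214
z 0.03285213955953807
T [535.586   175.24821] -3.99992 0.7183365790010199 [32.58709858  2.44197148]
L [506.6685  232.94167] -11.914435 5.732036250584049 [ 1.45345039 73.04279297]
R [498.80527  93.38826] -0.54908526 2.94149317351078e-06 [  3.88160687 -80.35779696]
```

View pics/v2.png

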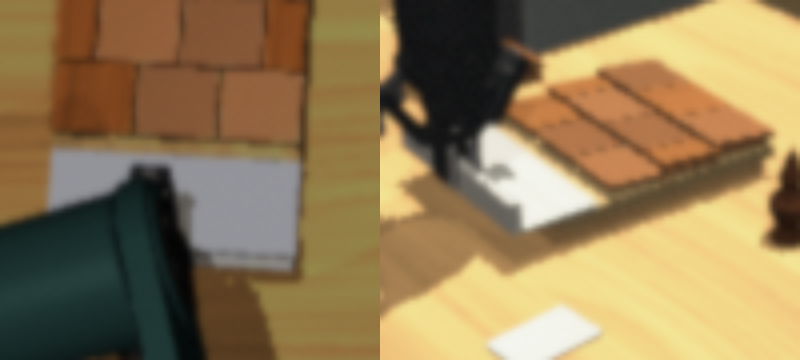

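The strip lies at board height (underside 29.9 mm), with its edge just below the butt line at row 150 of the crop. I'll check the lateral centring at subpixel level, using strip ends against shingle sides.

```bash
cat > lat.py <<'E'
import sys
from fit import *
def cross(s,u0,u1):  # largest-gradient subpixel edge between u0,u1
    g=np.abs(np.gradient(s.astype(float)))[u0:u1]; i=g.argmax(); w=g[max(0,i-2):i+3]; return u0+max(0,i-2)+(w*np.arange(len(w))).sum()/w.sum()
def mid(c,ch,rows,h,L,R):
    o=[]
    for v in rows: o.append([frame(ray(c,cross(ch[v],*r),v,h)[:2]*1000,-3.9,np.array([502.9,173.8])) for r in (L,R)])
    o=np.median(np.array(o),0); print("L",o[0],"R",o[1],"width",o[0,1]-o[1,1],"mid",(o[0,1]+o[1,1])/2)
a=dict(np.load("top0.npz")); A=cv2.cvtColor(a["color"],cv2.COLOR_BGR2HSV)
print("shingles"); 
for ch in (a["color"][...,1],a["color"][...,0],A[...,1]): mid(a,ch,range(203,212),.043,(147,160),(210,224))
print("board"); mid(a,a["color"][...,1],range(217,228),.03,(147,160),(210,224))
b=dict(np.load(f"top{sys.argv[1]}.npz")); B=cv2.cvtColor(b["color"],cv2.COLOR_BGR2HSV); v0=int(sys.argv[2])
print("strip")
for ch in (b["color"][...,0],B[...,1]): mid(b,ch,range(v0,v0+9),.033,(147,160),(208,222))
E
python3 lat.py 2 221
```

```text
shingles
L [58.55106632 95.16413367] R [ 67.79379885 -81.5295306 ] width 176.6936642711259 mid 6.817301531189791
L [58.55381295 94.87448294] R [ 67.62835184 -78.91609815] width 173.79058109057297 mid 7.979192395506082
L [58.5627377  94.59326198] R [ 67.78344901 -82.11477717] width 176.70803915331163 mid 6.239242406590037
board
L [16.91402537 96.1103493 ] R [ 26.23397207 -81.4878519 ] width 177.59820120402534 mid 7.311248700846988
strip
L [ 8.65891914 94.98520423] R [ 17.7419976  -79.10439249] width 174.08959672275785 mid 7.940405873531375
L [ 8.63774444 95.41928868] R [ 17.82375008 -80.68627983] width 176.10556850916248 mid 7.366504422691428
```

Emit:
drive_tool(
  targets=[
    [0.004,-0.0003,0,0,0,0,0],
    [0.008,-0.0005,0,0,0,0,0],
    [0.012,-0.0008,0,0,0,0,0],
    [0.016,-0.0011,0,0,0,0,0],
    [0.02,-0.0014,0,0,0,0,0],
    [0.02,-0.0014,0,0,0,0,0],
  ],
)

```text
t: 7.35
tcp_pos: [0.4855, 0.1847, 0.0345]
eef_rot: [0.001, 0.73, 0.683, 0.001]
contact_force: [-0.0, -0.2, 1.0]
grip_width: 0.0076
grip_force: 61.7
```

Emit:
drive_tool(
  targets=[
    [0.004,-0.0003,0,0,0,0,0],
    [0.008,-0.0005,0,0,0,0,0],
    [0.012,-0.0008,0,0,0,0,0],
    [0.016,-0.0011,0,0,0,0,0],
    [0.019,-0.0013,0,0,0,0,0],
    [0.019,-0.0013,0,0,0,0,0],
    [0.019,-0.0013,0,0,0,0,0],
  ],
)

```text
t: 8.05
tcp_pos: [0.5041, 0.1835, 0.0345]
eef_rot: [0.001, 0.73, 0.683, 0.001]
contact_force: [-0.9, 0.3, 2.7]
grip_width: 0.0075
grip_force: 62.0
```

```bash
python3 f2.py 3; python3 - <<'E'
from fit import *
b=np.load("top3.npz")["color"]; d=np.load("side3.npz")["color"]
cv2.imwrite("pics/v3b.png",np.hstack([cv2.resize(b[200:245,145:225],(480,270)),cv2.resize(d[160:220,195:275],(320,270))]))
E
```

```text
[0.50413013 0.18347442 0.03453466] [-0.90138631  0.27506867  2.70514138] [0.0303804  0.10170876 0.03633613] [6.11299945e-04 7.30409099e-01 6.83009288e-01 6.98368026e-04]
rows 215 232 cols 188 215
z 0.033487029243648374
T [543.70654 131.2466 ] -4.219572 0.6076388879759143 [ 43.76506196 -36.03042907]
L [514.6362  163.32141] 30.090847 2.684544703398205 [ 11.42413796 -11.35677644]
R [508.80917  93.01273] -8.775113 0.7900477120622806 [ 12.22222669 -80.12409549]
```

View pics/v3b.png

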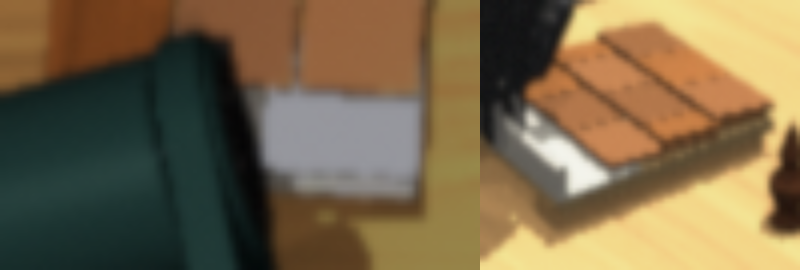

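The flange is under the course: in the top view the grey meets the shingles directly at row 92 of the crop. I'll measure the rib's outer face against the eave, and any shingle lift.

```bash
cat > f3.py <<'E'
import sys
from fit import *
n=sys.argv[1]
c=dict(np.load(f"top{n}.npz")); a=dict(np.load("top0.npz")); W0=cloud(a)[...,2]; W=cloud(c); 
e=np.array([502.9,173.8])
F=lambda p:frame(p[:2]*1000,-3.9,e)
rb=np.zeros(W.shape[:2],bool); rb[215:245,194:216]=(W[215:245,194:216,2]>.047)&(W[215:245,194:216,2]<.066)
print("rib px",rb.sum(), frame(W[rb][:,:2]*1000,-3.9,e).mean(0), np.median(W[rb][:,2]))
s=sides(c,rb,.057,range(0),range(197,212))
for k in "TB": print(k,frame(s[k]*1000,-3.9,e).mean(0), line(s[k])[1])
for (u0,u1) in ((178,195),(198,214)): print("shingle dz mm near butt",1000*np.nanmedian(W[206:213,u0:u1,2]-W0[206:213,u0:u1,2]))
# side view: strip right-end corners and eave corner
d=dict(np.load(f"side{n}.npz")); W=cloud(d); Q=frame(W[...,:2]*1000,-3.9,e)
g=(cv2.cvtColor(d["color"],cv2.COLOR_BGR2HSV)[...,1]<70)&(Q[...,0]>-60)&(Q[...,0]<60)&(Q[...,1]<-30)&(Q[...,1]>-110)
f=g&(W[...,2]>.037)&(W[...,2]<.052); print("side rib outer face x",np.percentile(Q[f][:,0],[5,20,50,80]),f.sum(),"min y strip",np.percentile(Q[g][:,1],[1,3,5]))
bd=(Q[...,0]>-30)&(Q[...,0]<30)&(Q[...,1]<-30)&(Q[...,1]>-76)&(W[...,2]>.008)&(W[...,2]<.027); print("side board front x",np.percentile(Q[bd][:,0],[5,20,50,80]),bd.sum())
bs=(Q[...,0]>10)&(Q[...,0]<190)&(Q[...,1]<-60)&(Q[...,1]>-100)&(W[...,2]>.018)&(W[...,2]<.028); print("board side y",np.percentile(Q[bs][:,1],[5,20,50,80]),bs.sum())
E
python3 f3.py 3
```

```text
rib px 69 [  1.63293363 -51.10515767] 0.05569978887254379
T [ 10.19384054 -53.24156269] -4.7765055
B [ -3.94678142 -54.09425373] -0.92033803Traceback (most recent call last):
  File "f3.py", line 11, in <module>
    for (u0,u1) in ((178,195),(198,214)): print("shingle dz mm near butt",1000*np.nanmedian(W[206:213,u0:u1,2]-W0[206:213,u0:u1,2]))
                                                                                                               ~~^^^^^^^^^^^^^^^^^
IndexError: too many indices for array: array is 2-dimensional, but 3 were indexed
```

```bash
sed -i 's/W0\[206:213,u0:u1,2\]/W0[206:213,u0:u1]/' f3.py; python3 f3.py 3
```

```text
rib px 69 [  1.63293363 -51.10515767] 0.05569978887254379
T [ 10.19384054 -53.24156269] -4.7765055
B [ -3.94678142 -54.09425373] -0.92033803
shingle dz mm near butt 1.8943641803463724
shingle dz mm near butt 0.37101512323386293
side rib outer face x [-6.13292204 -4.57178343 -3.41203188 -0.65779001] 48 min y strip [-79.60241826 -78.38523359 -77.44687628]
side board front x [-1.27378515 -0.75281718  0.08638046  1.12927664] 30
board side y [-80.12419251 -78.70893217 -77.10673683 -75.40256299] 150
```

Emit:
drive_tool(
  targets=[
    [0.0015,-0.0001,0,0,0,0,0],
    [0.003,-0.0002,0,0,0,0,0],
    [0.003,-0.0002,0,0,0,0,0],
    [0.003,-0.0002,0,0,0,0,0],
  ],
)

```text
t: 8.55
tcp_pos: [0.5057, 0.1834, 0.0345]
eef_rot: [-0.0, 0.73, 0.683, -0.0]
contact_force: [-3.3, 0.4, 5.1]
grip_width: 0.0075
grip_force: 62.4
```

```bash
python3 f2.py 4 | head -1; sed -i 's/(178,195)/(187,195)/' f3.py; python3 f3.py 4;  python3 - <<'E'
from fit import *
d=np.load("side4.npz")["color"]
cv2.imwrite("pics/v4b.png",cv2.resize(d[165:215,190:270],(800,500),interpolation=cv2.INTER_CUBIC))
E
```

```text
[0.50573906 0.18338166 0.0345302 ] [-3.3129227   0.36280805  5.08749881] [0.00352717 0.51887357 0.03275294] [-4.20026746e-04  7.30339293e-01  6.83084300e-01 -4.24043691e-04]
rib px 67 [  2.00045488 -53.51243319] 0.05590991390070727
T [  6.91919163 -53.43837663] -0.9168616
B [ -2.49885228 -54.00598251] -6.2234674
shingle dz mm near butt -0.14683908487683056
shingle dz mm near butt -0.22719464058984506
side rib outer face x [-3.87617338 -2.87158816 -2.13797426  0.28430315] 52 min y strip [-79.73029124 -78.34365549 -77.45404959]
side board front x [-1.71822023 -1.31367808 -0.44189884  0.81493256] 34
board side y [-80.63989924 -79.07010172 -77.49338258 -75.82262573] 138
```

View pics/v4b.png

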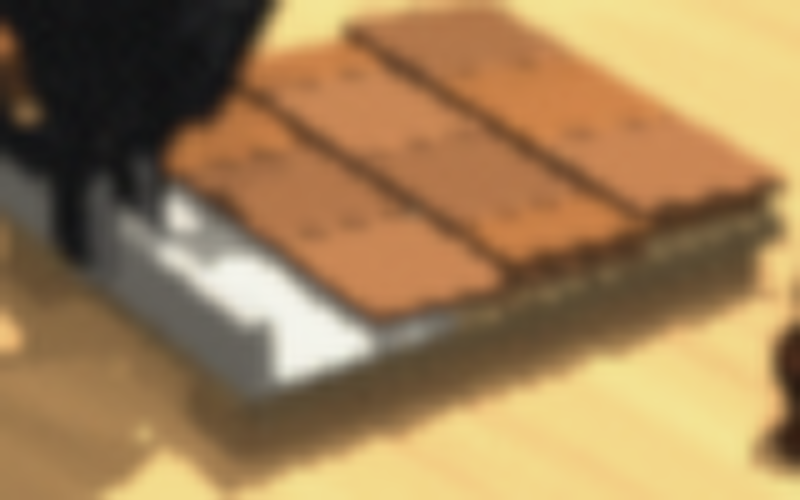

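The shingles lie flat (dz about 0). The rib face is still about 1.8 mm outside the eave. Easing the push slightly and going the rest of the way.

Emit:
drive_tool(
  targets=[
    [0,0,0.0005,0,0,0,0],
    [0.001,-0.0001,0.0005,0,0,0,0],
    [0.002,-0.0001,0.0005,0,0,0,0],
    [0.002,-0.0001,0.0005,0,0,0,0],
    [0.002,-0.0001,0.0005,0,0,0,0],
  ],
)

```text
t: 9.15
tcp_pos: [0.5085, 0.1831, 0.0346]
eef_rot: [0.0, 0.73, 0.683, -0.0]
contact_force: [-1.5, -0.2, 0.7]
grip_width: 0.0076
grip_force: 61.7
```

```bash
for i in 5 6 7; do python3 f2.py $i | head -1;  python3 f3.py $i; done
```

```text
[0.50845005 0.18308626 0.03456242] [-1.54605867 -0.20254328  0.70037972] [ 0.07354542  0.20767413 -0.02383179] [ 1.29477073e-04  7.30419746e-01  6.82998520e-01 -4.65171410e-06]
rib px 67 [  4.72161049 -53.35483539] 0.055692519776099216
T [  9.63801114 -53.27426694] -0.9160147
B [  0.21674188 -53.8420672 ] -6.223611
shingle dz mm near butt 0.15064601434131714
shingle dz mm near butt -0.7666400659992779
side rib outer face x [-1.1052889  -0.26499941  0.27217353  2.46352581] 48 min y strip [-79.72575909 -78.79937932 -77.65303494]
side board front x [-1.42226797 -0.99239711  0.29403105  1.01335368] 41
board side y [-80.42573863 -79.07405373 -77.79653638 -76.41734619] 142
[0.50842654 0.18308496 0.03454937] [-0.60978867 -0.06097821  0.96703892] [-0.00241198  0.14998335 -0.00803739] [ 1.09966250e-04  7.30422589e-01  6.82995483e-01 -1.09728682e-05]
rib px 68 [  5.83618338 -53.56822902] 0.055550326824886004
T [ 11.81904412 -53.14484185] -0.9160556
B [  0.21674188 -53.8420672 ] -6.223611
shingle dz mm near butt 0.1507296887756325
shingle dz mm near butt -0.1823252607483436
side rib outer face 
[... 221 characters left out ...]
77.52073482 -76.05524149] 136
[0.50843937 0.18308551 0.03454554] [-0.38509402  0.5703867   0.43526021] [ 0.01463402  0.07303017 -0.00586201] [1.45266118e-04 7.30411310e-01 6.83007538e-01 7.91085919e-06]
rib px 66 [  4.65557811 -53.08681661] 0.05586913015042137
T [  9.45672559 -53.2849908 ] -0.9160556
B [  0.21674188 -53.8420672 ] -6.223611
shingle dz mm near butt 0.5427172897167314
shingle dz mm near butt -0.22496957963952235
side rib outer face x [-1.53735979 -0.57731323  0.21597299  2.67069359] 54 min y strip [-79.70051781 -78.5678213  -77.36218915]
side board front x [-1.02618582 -0.56357434  0.09191336  1.12749119] 38
board side y [-80.37779283 -79.19299342 -77.6539226  -76.16817284] 134
```

The rib face is flush with the board front in both views, the ends are even and the shingles are down. Pressing now.

Emit:
drive_tool(
  targets=[
    [0,0,-0.0005,0,0,0,0],
    [0,0,-0.001,0,0,0,0],
    [0,0,-0.001,0,0,0,0],
    [0,0,-0.001,0,0,0,0],
  ],
)

```text
t: 9.85
tcp_pos: [0.5084, 0.1831, 0.0345]
eef_rot: [0.0, 0.73, 0.683, 0.0]
contact_force: [-2.7, -2.2, 6.1]
grip_width: 0.0078
grip_force: 62.4
```

Emit:
drive_tool(
  targets=[
    [0,0,-0.0004,0,0,0,0],
    [0,0,-0.0007,0,0,0,0],
    [0,0,-0.0007,0,0,0,0],
    [0,0,-0.0007,0,0,0,0],
    [0,0,-0.0007,0,0,0,0],
    [0,0,-0.0007,0,0,0,0],
  ],
)

```text
t: 10.45
tcp_pos: [0.5085, 0.1831, 0.0345]
eef_rot: [0.0, 0.73, 0.683, 0.0]
contact_force: [-4.0, -1.6, 8.0]
grip_width: 0.0075
grip_force: 62.9
```

```bash
python3 f2.py 8 | head -1;  python3 f3.py 8; python3 -c "
from h import *
print(robot.read_state()['contact_force'])"
```

```text
[0.50846927 0.18308975 0.03452175] [-3.98812427 -1.55793445  8.0378569 ] [-0.20856757  0.77669487 -0.04727963] [3.00616737e-04 7.30364860e-01 6.83057143e-01 1.44175946e-04]
rib px 65 [  4.67879521 -53.13741928] 0.05511397937387404
T [  9.45672559 -53.2849908 ] -0.9160556
B [  0.39785918 -53.83104121] -6.4660487
shingle dz mm near butt 0.14908182221889596
shingle dz mm near butt -0.3251729301515689
side rib outer face x [-1.06184191 -0.54351903  0.37654243  2.18081818] 51 min y strip [-79.87813496 -78.44742208 -77.34512092]
side board front x [-1.2337748  -0.35451875  0.36153551  1.96522856] 40
board side y [-80.1321117  -78.85086834 -77.38203121 -75.90336911] 146
[-3.73047858 -1.48420392  8.71452913]
```

Emit:
drive_tool(
  targets=[
    [0,0,-0.0005,0,0,0,0],
    [0,0,-0.0005,0,0,0,0],
    [0,0,-0.0005,0,0,0,0],
    [0,0,-0.0005,0,0,0,0],
    [0,0,-0.0005,0,0,0,0],
  ],
)

```text
t: 11.05
tcp_pos: [0.5085, 0.1831, 0.0345]
eef_rot: [0.0, 0.73, 0.683, 0.0]
contact_force: [-4.6, -1.0, 9.9]
grip_width: 0.0077
grip_force: 63.2
```

```bash
python3 -c "
from h import *
print(robot.finish_job())"
```

```text
the job is handed in; nothing more can be done
None
```

The job is handed in at about 11 s: the flashing is under the lowest course with its rib flush with the board's front edge, its ends within about 1 mm of the board's sides, and the middle and right shingles still down (the arm hid the left one), and the arm is holding it down with about 10 N.

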